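# Angle a wooden blank past the post into its bay

### The job

Push the long dark square wooden blank into the open-fronted bay of the wooden frame with the fingertips: angle its left end in past the steel post while the right end is still out in front, then push the right end in as well, so that the blank finishes behind the post, lying flush along the bay's back wall. Keep it flat on the bench, neither lifted nor tipped, and leave the things standing round it where they are.

Things in the scene. Friction and masses are not known exactly. Their poses are not given: they have to be found in the camera images.
- blank: The long square blank of dark wood, 28 x 200 x 28 mm, about 0.2 kg, lying loose on the bench in front of the frame's mouth, set over to the right. Origin: centre of its underside; its y axis runs along its length (to the left end), z up.
- blank_left (a point): Centre of the blank's left end face (local y = +100 mm), half-way up (14 mm above the bench). Same axes as the blank.
- blank_right (a point): Centre of the blank's right end face (local y = -100 mm), half-way up. Same axes as the blank.
- jig: The bay: fixed three-sided frame of light wood on the bench, open at the top and front, no floor. Origin on the bench surface, midway across the mouth; x points into the bay (away from the robot), y to the left. Side walls: inner faces at y = +113 and -113 mm, from x = 0 (mouth) to x = 75 mm. Walls 14 mm thick, 32 mm high.
- bay_back (a point): Middle of the inner face of the bay's back wall, 16 mm above the bench: local x = 75, y = 0 mm of the frame, axes of the frame. When the blank lies flush on this wall its middle line is at local x = 61 mm of the frame.
- post (a point): Fixed steel post, 16 mm thick (head 19 mm), 56 mm high, in the left part of the mouth at local x = 8, y = 72 mm of the frame; this point is half-way up its axis. Clear mouth from the post to the right wall: 177 mm, so the blank cannot go straight in; from the post to the back wall: 59 mm.
- tin: Bystander, loose: shallow round tin 47 mm across, 12 high; stands left of the mouth of the frame. Origin: centre of its underside. To be left where it stands.
- cap: Bystander, loose: black round cap 36 mm across, 19 high; just outside the frame's right wall. Origin: centre of its underside. To be left where it stands.
- jar: Bystander, loose: clear empty jar 44 mm across, 60 high; behind the frame's back wall. Origin: centre of its underside. To be left where it stands.
- brush: Bystander, loose: dusting brush standing on its handle, 33 mm across, 97 high; just outside the frame's left wall. Origin: centre of its underside. To be left where it stands.
- driver: Bystander, loose: small screwdriver lying down, 132 mm long; at the front left of the bench. Origin: centre of its underside. To be left where it stands.

How it is judged:
By the outcome, as a careful person would: the job done as asked, in the order asked, and still so for the second after the job is handed in, with the robot touching nothing.
It also fails if it takes over 72 s, if anything falls off the work surface, if the arm or the gripper's body presses on something with over 40 N, if the wrist force passes 120 N, or if a joint passes its speed limit or range.

### The arm

A 6-joint arm with a two-finger parallel gripper is mounted at the origin on a cart in front of the work surface, level with it; the furniture and walls round the work are solid. World frame = base frame: x ahead of the robot, y to its left, z up, the work surface at z = 0. Lengths are in m, angles in rad, forces in N, time in s.
With the tool pointing down it reaches from about 0.275 to 0.825 m from the base axis. Payload 5.2 kg.
Tool frame: the origin (TCP) lies on the mounting face of the last link; the fingertips stand 186 mm ahead of it and the grasp point (between the pads) lies 167 mm ahead of it (env.tcp_to_tips is the distance from the TCP to the fingertips, in m); z points along the fingers, y is the direction in which the jaws open and shut (so a half turn about z gives the same grasp; the last joint's range is limited). The gripper opens to 93 mm and grips with 3 to 60 N. Pads are 15 mm wide; open, the fingers measure 128 mm over their backs; the gripper's body (75 mm by 188 mm) begins 65 mm behind the grasp point.
Start: joints at [-1.404, 0.259, 1.535, -0, 1.348, -0.203], TCP at [0.199, -0.513, 0.405] pointing down, gripper open.
Joint ranges: [-3.14, 3.14], [-0.91, 2.08], [0.19, 2.58], [-1.22, 4.36], [0.22, 2.71], [-3.12, 3.12]. Speed limits (rad/s): [2.57, 2.57, 3.14, 3.14, 3.14, 3.14].

### API

Orientations are given as a rotation vector (axis times angle).
In Python, from station import env gives the robot as it stands. The module is installed in compiled form; this text tells all that it offers.
- The arm moves only by the shell command python3 -m crank 'ROWS' [FORCE]. ROWS is JSON, a list that holds one entry, the list of rows, each a list of 7 numbers: the shift along the tool's x, y, z in m, then the turn, a rotation vector about the tool's x, y, z in degrees, then the closure, from 0 (fully open) to 1 (shut). A call has exactly 10 rows; each row shifts and turns the pose as measured when the row begins, along the tool's axes as they then stand; what a row does not reach is not made up. A row lasts 1/8 s, in which the tool goes at most 62.5 mm and 10.7 degrees, less where a joint would pass 70% of its speed; a pose out of reach is approached as far as the arm can. A call with a gripper value outside its range is refused whole. The fingers move at their own pace and stop on an object; FORCE is the grip in N (left out, the last holds). Time passes only in rows, so rows that do not move let the fingers close, or fill a call up. It gives the time, the measured TCP pose, the force and the opening at its end, in the units of the state.
- env.get_state(): the state, without advancing time (a new reading comes with each control period).
- env.camera(name): name is "side" or "top"; returns (picture, depth): 400x640x3 uint8, blue, green, red; 400x640 float32, m along the optical axis (not along the pixel's ray), 0 where there is no reading.
- env.calibration(name): a dict with "vertical_fov" (degrees; the focal length in pixels is half the picture's height over the tangent of half this angle, whatever the lens; pixels are square), "cx", "cy" (the principal point, pixels), "pose" (4x4, takes a point from camera to world coordinates). Camera axes: x right, y down, z forward; pixel columns grow to the right and rows downward; lengths in m; the calibration is good to about 2 mm. A picture is of the moment at which its call begins. calibration takes no time and is no camera call.
- env.close_job(): hands the job in, once; it reports no verdict.
The state is a dict: "clock": time; "q": joint angles; "joint_vel": joint speeds; "joint_torque": joint torques, N m; "tool_pos": TCP position; "orientation": TCP orientation; "force": force on the tool from outside, world axes, zero at the start; "ft_torque": the same for the moment, N m; "width": finger opening in m.
Only numpy, scipy, OpenCV 4.12 (cv2) and the standard library are available. Lean on these libraries where they do the work, as an engineer would, in place of code of your own. Each camera call takes 0.05 s, during which the arm holds its last target. There are 200 camera calls.

## Working session

There is one attempt and no reset: what is moved stays moved. The work goes in short steps, Python scripts to look and compute and a shell command to move; the robot and the scene stay as the last step left them, time stands still between calls to the robot, and variables do not carry over. Pictures are saved under pics/ and viewed, about 8 in all and at most 12, crops included, and the job is handed in when it is done.

```bash
mkdir -p pics; cat > h.py <<'E'
import numpy as np, cv2
from station import env
from scipy.spatial.transform import Rotation as R
def shot(n,fn):
    im,d=env.camera(n); cv2.imwrite('pics/'+fn,im); np.save('pics/'+fn[:-4]+'.npy',d); return im,d
def K(n):
    c=env.calibration(n); return c, 200/np.tan(np.radians(c['vertical_fov']/2))
def plane(n,uv,z):
    c,f=K(n); T=np.array(c['pose']); uv=np.atleast_2d(np.float64(uv))
    r=np.c_[(uv[:,0]-c['cx'])/f,(uv[:,1]-c['cy'])/f,np.ones(len(uv))]@T[:3,:3].T
    return T[:3,3]+r*((z-T[2,3])/r[:,2])[:,None]
def proj(n,p):
    c,f=K(n); T=np.array(c['pose']); q=(np.atleast_2d(p)-T[:3,3])@T[:3,:3]
    return np.c_[c['cx']+f*q[:,0]/q[:,2],c['cy']+f*q[:,1]/q[:,2]]
E
python3 - <<'E'
from h import *
for n in('top','side'):
    shot(n,n+'0.png'); print(n,env.calibration(n))
s=env.get_state(); print(s)
print(R.from_rotvec(s['orientation']).as_matrix().round(3), env.tcp_to_tips)
E
```

```text
top {'vertical_fov': 49.95190790555145, 'cx': 321.572049325568, 'cy': 197.12255666354596, 'pose': array([[-0.01003348, -0.98540984,  0.16990227,  0.40754696],
       [-0.99989988,  0.00819171, -0.01153773,  0.13741695],
       [ 0.0099776 , -0.17000102, -0.98539337,  0.92151187],
       [ 0.        ,  0.        ,  0.        ,  1.        ]])}
side {'vertical_fov': 45.688668670231394, 'cx': 325.0990706849356, 'cy': 204.51218783774382, 'pose': array([[ 0.96483888, -0.11780721,  0.23496255,  0.34284597],
       [-0.26248064, -0.47871313,  0.83781719, -0.62045725],
       [ 0.01377875, -0.87003172, -0.49280315,  0.48892828],
       [ 0.        ,  0.        ,  0.        ,  1.        ]])}
{'clock': 0.1, 'q': array([-1.40379866e+00,  2.59228170e-01,  1.53594054e+00,  1.73458541e-05,
        1.34801686e+00, -2.02783490e-01]), 'joint_vel': array([ 0.00059291,  0.00059202, -0.00338222,  0.00037741, -0.00046416,
       -0.00092244]), 'joint_torque': array([ 3.40951265e-03, -4.38206613e+01, -2.84642762e+01,  7.21726008e-02,
        3.62092140e-02, -4.71041915e-05]), 'tool_pos': array([ 0.198777  , -0.51261765,  0.40403648]), 'orientation': array([-3.08648441e+00, -5.77248514e-01, -7.12966158e-05]), 'force': array([ 0.30022537,  0.38527084, -0.81965796]), 'ft_torque': array([-0.033635  , -0.00297   , -0.05049228]), 'width': 0.09258810556473449}
[[ 0.932  0.361 -0.   ]
 [ 0.361 -0.932  0.002]
 [ 0.    -0.002 -1.   ]] 0.1861
```

View pics/top0.png

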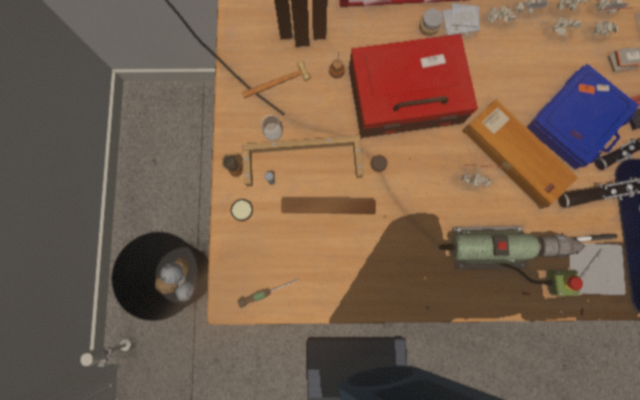

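View pics/side0.png

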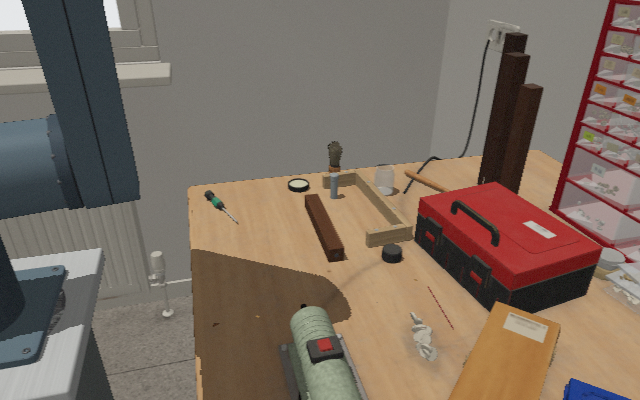

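The top view shows the blank at about (281–375, 205). The frame walls are at u≈247 and 361, with the mouth at v≈180. The post is at (270,177), the tin at (242,210), the cap at (378,163) and the brush at (233,163). Next I measure these.

```bash
cat >> h.py <<'E'
def blank(n,im,z=0.028,lim=None):
    g=im.astype(int); m=((g.max(2)<115)&(g[:,:,2]-g[:,:,0]>12)).astype(np.uint8)
    return m
E
python3 - <<'E'
from h import *
im=cv2.imread('pics/top0.png'); d=np.load('pics/top0.npy')
c,f=K('top'); T=c['pose']
v,u=np.mgrid[0:400,0:640]
P=np.stack([(u-c['cx'])/f*d,(v-c['cy'])/f*d,d],-1)@T[:3,:3].T+T[:3,3]
z=P[...,2]
sub=z[120:225,225:390]; print('table z',np.median(sub))
hs=im.astype(int)
for uv in [(328,205),(300,205),(360,205),(300,143),(248,165),(359,165),(270,176),(378,163),(242,210),(233,160)]: print(uv,im[uv[1],uv[0]],P[uv[1],uv[0]].round(4))
cv2.imwrite('pics/crop0.png',cv2.resize(im[110:230,220:400],None,fx=4.4,fy=4.4,interpolation=cv2.INTER_CUBIC))
hm=np.clip((z[110:230,220:400]+0.005)*4000,0,255).astype(np.uint8)
cv2.imwrite('pics/crop0h.png',cv2.resize(hm,None,fx=4.4,fy=4.4,interpolation=cv2.INTER_NEAREST))
# segment by height
m=((z>0.018)&(z<0.045)).astype(np.uint8); m[:110]=0;m[230:]=0;m[:,:220]=0;m[:,400:]=0
n,l,st,ce=cv2.connectedComponentsWithStats(m)
for i in range(1,n):
    if st[i,4]>30:
        q=np.argwhere(l==i)[:,::-1].astype(np.float32); r=cv2.minAreaRect(q); b=cv2.boxPoints(r); print(st[i],r); print(plane('top',b,0.03).round(4)[:,:2].tolist())
E
```

```text
table z 8.878673236556445e-05
(328, 205) [ 56  85 121] [0.5448 0.1136 0.0273]
(300, 205) [ 51  78 113] [0.5456 0.1726 0.0249]
(360, 205) [ 43  69 101] [0.5435 0.0465 0.0316]
(300, 143) [ 86 129 162] [0.6792 0.1721 0.0322]
(248, 165) [ 84 125 159] [0.6323 0.2833 0.0287]
(359, 165) [107 132 156] [0.6299 0.0465 0.0314]
(270, 176) [137 141 143] [0.6018 0.2331 0.0562]
(378, 163) [59 74 96] [0.6374 0.0037 0.0179]
(242, 210) [148 185 194] [0.5378 0.2969 0.0123]
(233, 160) [54 69 82] [0.6279 0.3037 0.088 ]
[356 110  24  26 119] ((363.1560974121094, 126.27828979492188), (32.49009704589844, 15.807808876037598), 42.27368927001953)
[[0.7284, 0.0726], [0.755, 0.0488], [0.7048, -0.0022], [0.6787, 0.0217]]
[262 117  16  11  62] ((268.83258056640625, 121.13124084472656), (7.130331039428711, 15.471473693847656), 70.34617614746094)
[[0.7314, 0.2582], [0.7431, 0.2267], [0.7278, 0.2214], [0.7162, 0.2528]]
[262 126  20  14  89] ((272.75, 133.75001525878906), (10.790515899658203, 19.901376724243164), 75.25643920898438)
[[0.7072, 0.2548], [0.7184, 0.2133], [0.6948, 0.2073], [0.6838, 0.2486]]
[ 242  136  122   50 1380] ((302.10064697265625, 159.9300537109375), (41.549835205078125, 119.49767303466797), 85.44623565673828)
[[0.6786, 0.2992], [0.6981, 0.0424], [0.6063, 0.0377], [0.5878, 0.2903]]
[372 156  15  15 111] ((379.4599914550781, 162.71998596191406), (14.000715255737305, 13.717872619628906), 81.8698959350586)
[[0.6482, 0.0186], [0.6523, -0.0107], [0.6217, -0.0138], [0.6177, 0.0153]]
[227 163  14  13  64] ((234.941162109375, 170.2353057861328), (10.289915084838867, 12.347898483276367), 59.03623962402344)
[[0.6236, 0.3275], [0.6373, 0.3053], [0.618, 0.2936], [0.6043, 0.3158]]
[ 281  199   95   15 1288] ((327.99652099609375, 205.74282836914062), (94.17609405517578, 13.684317588806152), 0.8184555172920227)
[[0.5306, 0.2126], [0.5596, 0.2123], [0.5551, 0.014], [0.526, 0.0154]]
```

View pics/crop0.png

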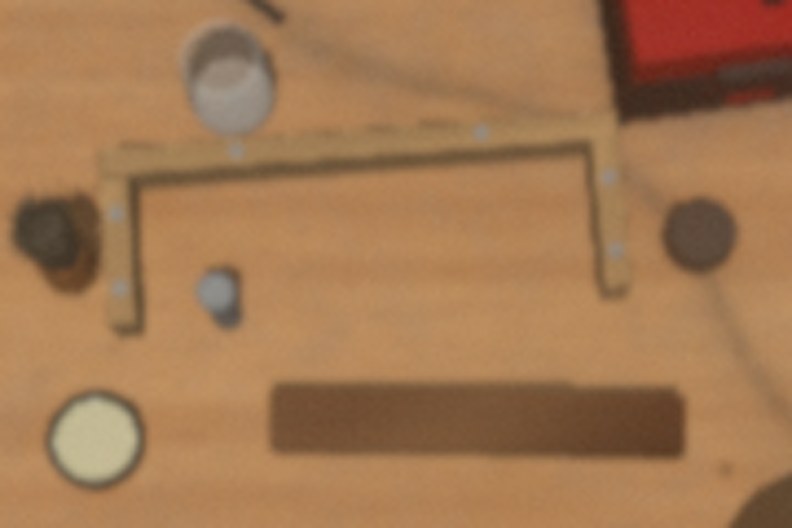

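```bash
python3 - <<'E'
from h import *
cr=lambda a:np.array(a)/4.4+[220-.39,110-.39]
Pt=lambda a,z:plane('top',cr(a),z)[:,:2]
b=Pt([(102,150),(617,114)],.032); s=Pt([(115,212),(120,288),(609,176),(615,250)],.032)
po=Pt([(217,291)],.056); print('backouter',b,'screws',s,'post',po, 'len',np.linalg.norm(b[0]-b[1]))
src=np.array([[89,127],[89,-127]])/1000.
yv=b[0]-b[1]; th=np.arctan2(-yv[0],yv[1]); 
w=s[0]-s[2]; th2=np.arctan2(-w[0],w[1]); w=s[1]-s[3]; th3=np.arctan2(-w[0],w[1]); print(np.degrees([th,th2,th3]))
t=np.mean([th,th2,th3]); ex=np.array([np.cos(t),np.sin(t)]); ey=np.array([-ex[1],ex[0]])
o1=b.mean(0)-.089*ex; o2=po[0]-.008*ex-.072*ey; print('origins',o1,o2, 'screw mid lat',[(q-o1)@ey for q in s])
E
```

```text
backouter [[0.67856621 0.29477558]
 [0.69511094 0.04308129]] screws [[0.64735892 0.28783004]
 [0.60962528 0.28467644]
 [0.66368996 0.04777791]
 [0.626606   0.04577738]] post [[0.60238129 0.23532384]] len 0.25223747567989907
[3.76083721 3.89190476 4.06569232]
origins [0.59804532 0.16286556] [0.59930468 0.16294612] screw mid lat [np.float64(0.12131483767052959), np.float64(0.12073906610129613), np.float64(-0.11929215382691431), np.float64(-0.11876179884180546)]
```

The jig origin is at about (0.5985, 0.163) with yaw 3.9°, and the post agrees. The blank centre is at about (0.543, 0.114) with yaw −1.3°.

Plan:
1. Push with two fingertips on the front face to angle the left end in.
2. Push the right end face with closed fingers, along the blank's axis.
3. Push the right end in.

First, turn the tool and travel.

```bash
cat >> h.py <<'E'
O=np.array([.5985,.163]); TH=np.radians(3.9)
EX=np.array([np.cos(TH),np.sin(TH)]); EY=np.array([-EX[1],EX[0]])
def tojig(p): p=np.atleast_2d(p)[:,:2]-O; return np.c_[p@EX,p@EY]*1000
def st():
    s=env.get_state(); M=R.from_rotvec(s['orientation']).as_matrix(); p=s['tool_pos']
    psi=np.degrees(np.arctan2(M[1,0],M[0,0]))
    print('t',round(s['clock'],2),'tcp',p.round(4),'jig mm',tojig(p).round(1),'psi',round(psi,2),'jigpsi',round(psi-3.9,2),'tilt',M[2,:2].round(3),'tipz',round(p[2]-.1861,4),'F',s['force'].round(1),'w',round(s['width'],3)); return p,M
def totool(target_jig_mm,tz=None):
    p,M=st(); w=O+np.array(target_jig_mm)/1000@np.array([EX,EY]); d=np.r_[w-p[:2],0 if tz is None else tz+.1861-p[2]]; print('tool shift mm',(d@M*1000).round(1))
E
python3 -m crank '[[[0,0,0,0,0,7.5,0],[0,0,0,0,0,7.5,0],[0,0,0,0,0,7.5,0],[0.026,-0.055,0,0,0,0,0],[0.026,-0.055,0,0,0,0,0],[0.026,-0.055,0,0,0,0,0],[0.026,-0.055,0,0,0,0,0],[0.026,-0.055,0,0,0,0,0],[0.026,-0.055,0,0,0,0,0],[0.026,-0.055,0,0,0,0,0]]]' 20
python3 - <<'E'
from h import *
totool((-95,-30))
d=np.load('pics/top0.npy'); c,f=K('top'); T=c['pose']
v,u=np.mgrid[0:400,0:640]
P=np.stack([(u-c['cx'])/f*d,(v-c['cy'])/f*d,d],-1)@T[:3,:3].T+T[:3,3]
b=P[40:135,345:480].reshape(-1,3); b=b[b[:,2]>.06]; print('toolbox',b[:,2].max(),b.min(0)); print('front-left',b[b[:,1]>.03][:,0].min())
# blank in jig
bl=plane('top',[[281.2,198.8],[281,212.3],[375.2,213.8],[375.3,200.1]],.028); print(tojig(bl))
E
```

```text
clock: 1.35
tool_pos: [0.3978, -0.1274, 0.4019]
orientation: [-3.133, 0.072, 0.002]
force: [0.3, -1.4, 0.4]
width: 0.0928
t 1.35 tcp [ 0.3978 -0.1274  0.4019] jig mm [[-220.  -276.1]] psi -2.65 jigpsi -6.55 tilt [-0.001 -0.008] tipz 0.2158 F [ 0.3 -1.4  0.4] w 0.093
tool shift mm [  96.1 -258.7    1.9]
toolbox 0.9215118713627525 [ 0.40754696 -0.19392091  0.06000286]
front-left 0.40754696345289754
[[ -36.3416911    51.704149  ]
 [ -64.96591359   53.90471748]
 [ -83.29330488 -142.99640068]
 [ -54.28000854 -146.10115071]]
```

```bash

python3 -m crank '[[[0.016,-0.043,0,0,0,-1.3,0],[0.016,-0.043,0,0,0,0,0],[0.016,-0.043,0,0,0,0,0],[0.016,-0.043,0,0,0,0,0],[0.016,-0.043,0,0,0,0,0],[0.016,-0.043,0,0,0,0,0],[0,0,0.04,0,0,0,0],[0,0,0.05,0,0,0,0],[0,0,0.05,0,0,0,0],[0,0,0.04,0,0,0,0]]]' >/dev/null
python3 - <<'E'
from h import *
totool((-95,-31),.008)
im,d=shot('top','t1.png'); st()
cv2.imwrite('pics/t1c.png',cv2.resize(im[100:260,200:420],None,fx=3.5,fy=3.5,interpolation=cv2.INTER_CUBIC))
E
```

```text
t 2.6 tcp [0.5038 0.1448 0.2202] jig mm [[-95.8 -11.7]] psi -0.77 jigpsi -4.67 tilt [ 0.006 -0.009] tipz 0.0341 F [ 0.2 -0.1 -0.6] w 0.093
tool shift mm [ 2.2 19.4 25.9]
t 2.65 tcp [0.5018 0.1445 0.2155] jig mm [[-97.8 -11.8]] psi -0.78 jigpsi -4.68 tilt [-0.003 -0.008] tipz 0.0294 F [-2.  -0.2 -3.4] w 0.093
```

View pics/t1c.png

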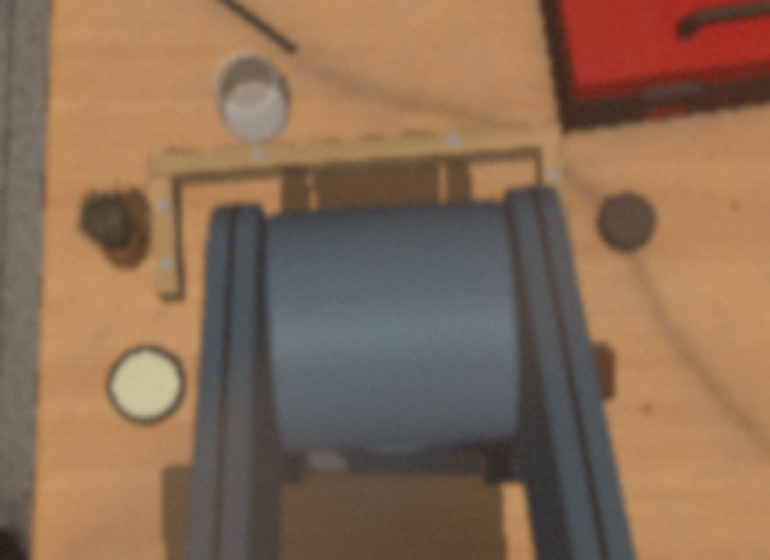

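The top view is blocked by the arm, so I'll use the side camera near contact. Descend and shift slightly right.

```bash

python3 -m crank '[[[0,0.005,0.010,0,0,0,0],[0,0.005,0.008,0,0,0,0],[0,0,0.003,0,0,-0.5,0],[0,0,0,0,0,0,0],[0,0,0,0,0,0,0],[0,0,0,0,0,0,0],[0,0,0,0,0,0,0],[0,0,0,0,0,0,0],[0,0,0,0,0,0,0],[0,0,0,0,0,0,0]]]' >/dev/null
python3 - <<'E'
from h import *
st()
im,d=shot('side','s1.png')
cv2.imwrite('pics/s1c.png',cv2.resize(im[120:300,180:440],None,fx=3,fy=3,interpolation=cv2.INTER_CUBIC))
E
```

```text
t 3.9 tcp [0.5036 0.134  0.1976] jig mm [[-96.7 -22.4]] psi -0.25 jigpsi -4.15 tilt [ 0.004 -0.009] tipz 0.0115 F [-0.4  0.6 -0.8] w 0.093
```

View pics/s1c.png

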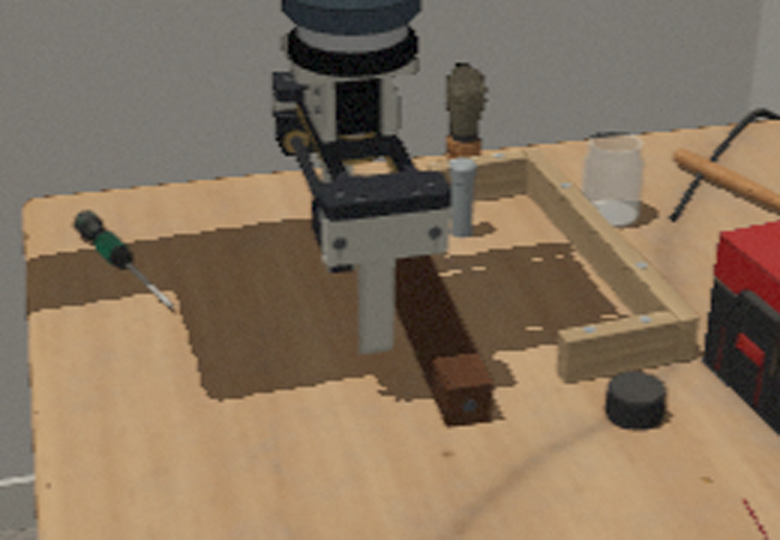

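```bash

python3 -m crank '[[[0.006,0,0.001,0,0,1.2,0],[0.006,0,0.001,0,0,0,0],[0.004,0,0.001,0,0,0,0],[0.003,-0.001,0,0,0,2.5,0],[0.003,-0.001,0,0,0,2.5,0],[0.003,-0.001,0,0,0,2.5,0],[0.003,-0.001,0,0,0,2.5,0],[0.003,-0.001,0,0,0,2.5,0],[0.003,-0.001,0,0,0,2.5,0],[0.003,-0.001,0,0,0,2.5,0]]]' >/dev/null
cat >> h.py <<'E'
def side(fn):
    im,d=shot('side',fn)
    cv2.imwrite('pics/c'+fn,cv2.resize(im[120:300,180:440],None,fx=3,fy=3,interpolation=cv2.INTER_CUBIC))
    c,f=K('side'); T=np.array(c['pose']); v,u=np.mgrid[0:400,0:640]
    P=np.stack([(u-c['cx'])/f*d,(v-c['cy'])/f*d,d],-1)@T[:3,:3].T+T[:3,3]
    g=im.astype(int)
    hsv=cv2.cvtColor(im,cv2.COLOR_BGR2HSV).astype(int)
    m=(P[...,2]>.008)&(P[...,2]<.034)&(P[...,0]>.45)&(P[...,0]<.70)&(P[...,1]>-.1)&(P[...,1]<.30)&(g[...,2]<115)&(g[...,2]-g[...,0]>10)
    n,l,s,_=cv2.connectedComponentsWithStats(m.astype(np.uint8)); i=1+np.argmax(s[1:,4]); q=P[l==i]
    t=q[q[:,2]>.024]; j=tojig(t); r=cv2.minAreaRect(j.astype(np.float32)); print('side blank n',s[i,4],'zmax',q[:,2].max().round(4),'rect',np.round(r[0],1),np.round(r[1],1),round(r[2],1)); print(cv2.boxPoints(r).round(1).tolist())
E
python3 - <<'E'
from h import *
st(); side('s2.png')
E
```

```text
t 5.2 tcp [0.5428 0.1376 0.193 ] jig mm [[-57.3 -21.5]] psi -19.55 jigpsi -23.45 tilt [-0.006 -0.007] tipz 0.0069 F [-1.7  0.4  1.4] w 0.093
side blank n 839 zmax 0.0309 rect [-44.3 -52.3] [197.7  28. ] 68.3
[[-93.80000305175781, -139.0], [-67.9000015258789, -149.3000030517578], [5.199999809265137, 34.400001525878906], [-20.700000762939453, 44.79999923706055]]
```

View pics/cs2.png

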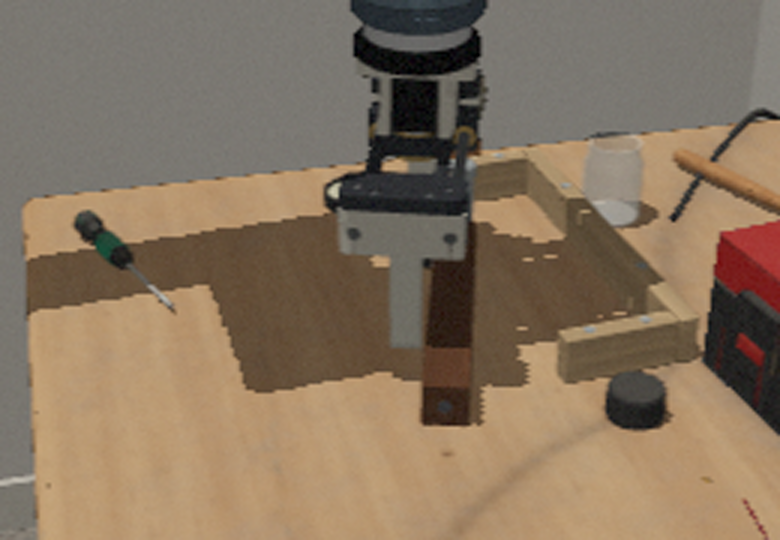

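```bash

python3 -m crank '[[[0.003,0,0,0,0,1.5,0],[0.004,0,0,0,0,0,0],[0.004,0,0,0,0,0,0],[0.004,0,0,0,0,0,0],[0.004,0,0,0,0,0,0],[0.004,0,0,0,0,0,0],[0.004,0,0,0,0,0,0],[0.004,0,0,0,0,0,0],[0.002,0,0,0,0,0,0],[0,0,0,0,0,0,0]]]' >/dev/null
python3 - <<'E'
from h import *
st(); side('s3.png')
E
```

```text
t 6.5 tcp [0.5754 0.1251 0.1924] jig mm [[-25.6 -36.3]] psi -21.16 jigpsi -25.06 tilt [-0.009 -0.007] tipz 0.0063 F [-1.8  0.7  1.7] w 0.093
side blank n 920 zmax 0.034 rect [-23.9 -60.8] [202.5  46.3] 65.0
[[-87.69999694824219, -142.6999969482422], [-45.79999923706055, -162.3000030517578], [39.900001525878906, 21.200000762939453], [-2.0999999046325684, 40.79999923706055]]
```

Blank is at 25°, centre ≈(-16,-65) in the jig frame. Back off, lift, close the fingers and go to the right end.

```bash

python3 -m crank '[[[-0.012,0,0,0,0,0,0],[-0.012,0,0,0,0,0,0],[0,0,-0.03,0,0,0,1],[0,0,-0.03,0,0,0,1],[0.014,0.05,0,0,0,0,1],[0.014,0.05,0,0,0,0,1],[0.014,0.05,0,0,0,0,1],[0,0,0,0,0,0,1],[0,0,0,0,0,0,1],[0,0,0,0,0,0,1]]]' >/dev/null
python3 - <<'E'
from h import *
totool((-70,-183),.007); side('s4.png')
print('toolbox base corner',plane('top',[[358,134],[474,120]],0),plane('top',[[351,78],[357,125]],.11))
E
```

```text
t 7.8 tcp [ 0.5328 -0.0206  0.2532] jig mm [[ -78.1 -178.7]] psi -20.79 jigpsi -24.69 tilt [-0.004 -0.007] tipz 0.0671 F [-0.4  0.3 -0.7] w 0.018
tool shift mm [ 9.4  1.  60.1]
side blank n 601 zmax 0.034 rect [  44.  -120.1] [85.9 16. ] 0.5
[[0.8999999761581421, -112.5], [1.100000023841858, -128.5], [87.0, -127.80000305175781], [86.80000305175781, -111.80000305175781]]
toolbox base corner [[ 0.7090188   0.04371177  0.        ]
 [ 0.74012729 -0.21903036  0.        ]] [[0.79064973 0.0661452  0.11      ]
 [0.69156832 0.0564227  0.11      ]]
```

View pics/cs4.png

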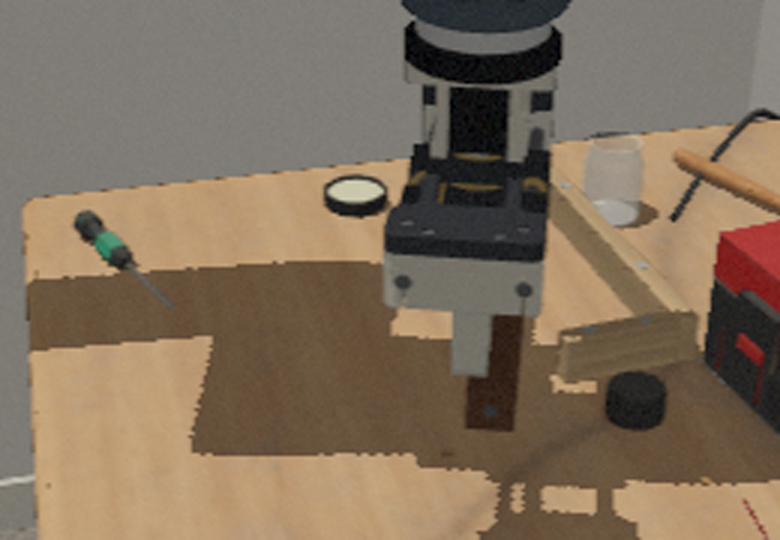

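```bash
python3 - <<'E'
s=open('h.py').read().replace("&(g[...,2]<115)&(g[...,2]-g[...,0]>10)","&(g[...,2]<115)&(g[...,2]>1.7*g[...,0])"); open('h.py','w').write(s)
E
python3 -m crank '[[[0.006,0,0.02,0,0,0,1],[0.003,0.001,0.02,0,0,0,1],[0,0,0.012,0,0,0,1],[0,0,0.004,0,0,0,1],[0,0,0.002,0,0,0,1],[0,0,0.001,0,0,0,1],[0,0,0,0,0,0,1],[0,0,0,0,0,0,1],[0,0,0,0,0,0,1],[0,0,0,0,0,0,1]]]' >/dev/null
python3 - <<'E'
from h import *
totool((-70,-183),.007); side('s5.png')
E
```

```text
t 9.1 tcp [ 0.542  -0.0193  0.1947] jig mm [[ -68.8 -178. ]] psi -20.35 jigpsi -24.25 tilt [ 0.    -0.008] tipz 0.0086 F [-0.1  0.2  0.1] w 0.0
tool shift mm [0.9 5.  1.6]
side blank n 5 zmax 0.0112 rect [0. 0.] [0. 0.] 0.0
[[0.0, 0.0], [0.0, 0.0], [0.0, 0.0], [0.0, 0.0]]
```

```bash
python3 - <<'E'
import cv2,numpy as np
im=cv2.imread('pics/s4.png'); 
for u,v in [(343,248),(345,230),(340,257),(348,226),(375,240),(390,237)]: print((u,v),im[v,u])
E
```

```text
(343, 248) [24 34 48]
(345, 230) [14 26 42]
(340, 257) [23 35 50]
(348, 226) [24 32 47]
(375, 240) [ 68  93 111]
(390, 237) [ 62  85 105]
```

View pics/cs5.png

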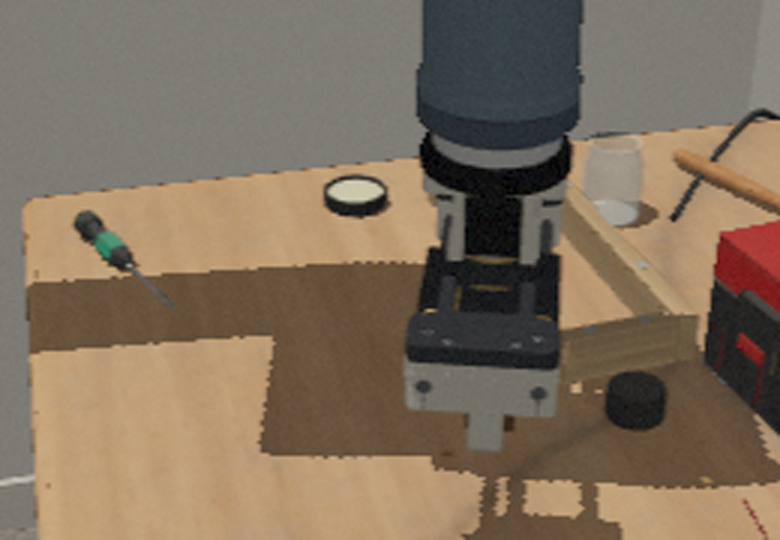

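```bash
python3 - <<'E'
s=open('h.py').read().replace("&(g[...,2]<115)&(g[...,2]>1.7*g[...,0])","&(g[...,2]<SH)&(g[...,2]>1.3*g[...,0])").replace("def side(fn):\n    im,d=shot('side',fn)","def side(fn,SH=60,new=True):\n    im,d=shot('side',fn) if new else (cv2.imread('pics/'+fn),np.load('pics/'+fn[:-4]+'.npy'))"); open('h.py','w').write(s)
E
python3 - <<'E'
from h import *
side('s4.png',60,False);side('s3.png',90,False)
E
```

```text
side blank n 394 zmax 0.0303 rect [ -40.9 -118.1] [82.6 26.5] 64.9
[[-70.5, -149.8000030517578], [-46.5, -161.10000610351562], [-11.399999618530273, -86.4000015258789], [-35.400001525878906, -75.0999984741211]]
side blank n 499 zmax 0.0304 rect [-12.1 -56.9] [167.1  28. ] 65.1
[[-60.0, -126.69999694824219], [-34.599998474121094, -138.5], [35.79999923706055, 13.0], [10.399999618530273, 24.799999237060547]]
```

Right end at (-58.5,-155.5), tool centred on it with about 7 mm gap. Push along the axis, first half.

```bash

python3 -m crank '[[[0,-0.005,0.001,0,0,0.7,1],[0,-0.006,0,0,0,0,1],[0,-0.006,0,0,0,0,1],[0,-0.006,0,0,0,0,1],[0,-0.006,0,0,0,0,1],[0,-0.006,0,0,0,0,1],[0,-0.006,0,0,0,0,1],[0,-0.006,0,0,0,0,1],[0,-0.004,0,0,0,0,1],[0,0,0,0,0,0,1]]]' >/dev/null
python3 - <<'E'
from h import *
st(); side('s6.png',70)
im,d=shot('top','t6.png')
cv2.imwrite('pics/t6c.png',cv2.resize(im[100:260,200:420],None,fx=3.5,fy=3.5,interpolation=cv2.INTER_CUBIC))
a=im[100:260,200:420]; b=cv2.imread('pics/cs6.png'); cv2.imwrite('pics/m6.png',np.hstack([cv2.resize(a,(440,320)),cv2.resize(b[:480],(360,320))[:,:360]]))
E
```

```text
t 10.4 tcp [0.5615 0.032  0.1937] jig mm [[ -45.8 -128.2]] psi -21.06 jigpsi -24.96 tilt [-0.001 -0.007] tipz 0.0076 F [ 0.2 -0.2  0.6] w 0.0
side blank n 20 zmax 0.0233 rect [0. 0.] [0. 0.] 0.0
[[0.0, 0.0], [0.0, 0.0], [0.0, 0.0], [0.0, 0.0]]
```

View pics/m6.png

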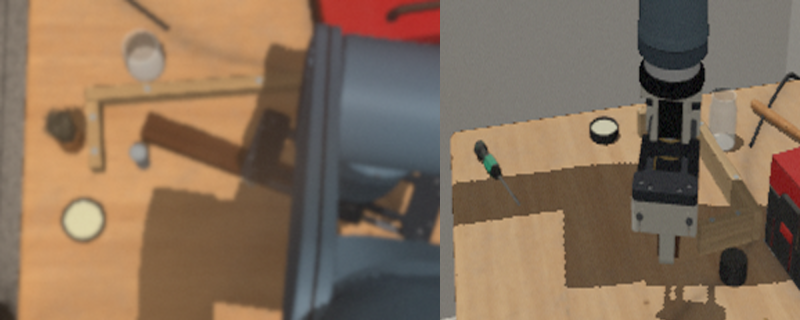

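The top view shows the left end just past the post, clear of it, at crop (148,125). Measure it.

```bash
cat >> h.py <<'E'
def top(fn,new=True,lo=.02,hi=.031):
    im,d=shot('top',fn) if new else (cv2.imread('pics/'+fn),np.load('pics/'+fn[:-4]+'.npy'))
    c,f=K('top'); T=np.array(c['pose']); v,u=np.mgrid[0:400,0:640]
    P=np.stack([(u-c['cx'])/f*d,(v-c['cy'])/f*d,d],-1)@T[:3,:3].T+T[:3,3]
    g=im.astype(int); hs=cv2.cvtColor(im,cv2.COLOR_BGR2HSV); J=tojig(P.reshape(-1,3)).reshape(400,640,2)
    m=(P[...,2]>.015)&(P[...,2]<.036)&(g[...,2]<132)&(g[...,2]>1.45*g[...,0])&(J[...,0]<77)&(abs(J[...,1])<200)&(J[...,0]>-110)
    m=cv2.morphologyEx(m.astype(np.uint8),cv2.MORPH_OPEN,np.ones((3,3)))
    n,l,s,_=cv2.connectedComponentsWithStats(m); i=1+np.argmax(s[1:,4])
    uv=np.argwhere(l==i)[:,::-1]; j=tojig(plane('top',uv,.028)); r=cv2.minAreaRect(j.astype(np.float32)); print('top blank n',s[i,4],'z',np.median(P[...,2][l==i]).round(4),np.round(r[0],1),np.round(r[1],1),round(r[2],1)); print(cv2.boxPoints(r).round(1).tolist())
    return im
E
python3 - <<'E'
from h import *
top('top0.png',False); top('t6.png',False)
E
```

```text
top blank n 1285 z 0.0271 [-58.8 -46.5] [196.3  29.3] 84.7
[[-82.4000015258789, -142.8000030517578], [-53.20000076293945, -145.5], [-35.20000076293945, 49.900001525878906], [-64.4000015258789, 52.599998474121094]]
top blank n 716 z 0.0269 [19.8 15.7] [113.2  30.1] 65.0
[[-17.799999237060547, -29.200000762939453], [9.5, -42.0], [57.400001525878906, 60.599998474121094], [30.100000381469727, 73.30000305175781]]
```

```bash

python3 -m crank '[[[0,-0.006,0,0,0,0,1],[0,-0.006,0,0,0,0,1],[0,-0.006,0,0,0,0,1],[0,-0.006,0,0,0,0,1],[0,-0.005,0,0,0,0,1],[0,-0.005,0,0,0,0,1],[0,-0.004,0,0,0,0,1],[0,0,0,0,0,0,1],[0,0,0,0,0,0,1],[0,0,0,0,0,0,1]]]' >/dev/null
python3 - <<'E'
from h import *
st(); top('t7.png')
E
```

```text
t 11.75 tcp [0.576  0.0696 0.1941] jig mm [[-28.8 -91.7]] psi -21.09 jigpsi -24.99 tilt [-0.001 -0.008] tipz 0.008 F [-0.8 -0.2  0.5] w 0.0
top blank n 687 z 0.0271 [38.1 55.1] [109.6  33.6] 62.3
[[-2.299999952316284, 14.300000190734863], [27.399999618530273, -1.2999999523162842], [78.4000015258789, 95.80000305175781], [48.70000076293945, 111.4000015258789]]
```

Left end is now behind the post at the back wall, about 25°. Back off from the end and move round to the front face near the right end.

```bash

python3 -m crank '[[[0,0.012,0,0,0,0,1],[-0.018,0.003,0,0,0,0,1],[-0.018,0,0,0,0,0,1],[0,0,0,0,0,0,1],[0,-0.02,0,0,0,0,1],[0,-0.02,0,0,0,0,1],[0,-0.012,0,0,0,0,1],[0,0,0,0,0,0,1],[0,0,0,0,0,0,1],[0,0,0,0,0,0,1]]]' >/dev/null
python3 - <<'E'
from h import *
totool((-41,-39),.008); side('s8.png',75)
E
```

```text
t 13.05 tcp [0.558  0.1178 0.1946] jig mm [[-43.5 -42.3]] psi -21.11 jigpsi -25.01 tilt [ 0.002 -0.008] tipz 0.0085 F [0.1 0.3 0.5] w 0.0
tool shift mm [ 0.9 -4.   0.5]
side blank n 504 zmax 0.0309 rect [  6.3 -16.3] [139.8  27.9] 64.9
[[-36.0, -73.69999694824219], [-10.699999809265137, -85.5], [48.599998474121094, 41.099998474121094], [23.299999237060547, 52.900001525878906]]
```

View pics/cs8.png

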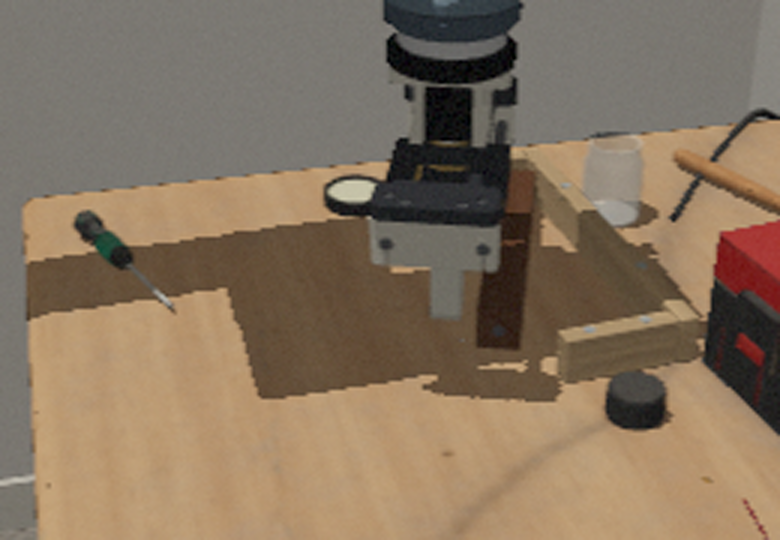

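Right end at (-23,-80), left back corner at (74,96) against the wall. Now push the right end in.

```bash

python3 -m crank '[[[0.006,0,0,0,0,0,1],[0.006,0,0,0,0,0,1],[0.006,0,0,0,0,-1.5,1],[0.006,0,0,0,0,-1.5,1],[0.006,0,0,0,0,-1.5,1],[0.006,0,0,0,0,-1.5,1],[0.006,0,0,0,0,-1.5,1],[0.006,0,0,0,0,-1.5,1],[0.006,0,0,0,0,-1.5,1],[0,0,0,0,0,0,1]]]' >/dev/null
python3 - <<'E'
from h import *
totool((36,-62),.008); side('s9.png',75)
E
```

```text
t 14.35 tcp [0.6127 0.0994 0.1946] jig mm [[  9.8 -64.5]] psi -9.94 jigpsi -13.84 tilt [ 0.002 -0.007] tipz 0.0085 F [-0.6 -0.2 -0.1] w 0.0
tool shift mm [24.8 -8.6  0.7]
side blank n 250 zmax 0.0302 rect [ 33.3 -69.5] [46.7 26.8] 84.0
[[17.5, -91.30000305175781], [44.20000076293945, -94.0999984741211], [49.099998474121094, -47.599998474121094], [22.399999618530273, -44.79999923706055]]
```

```bash

python3 -m crank '[[[0.005,-0.0015,0,0,0,0,1],[0.005,-0.0015,0,0,0,0,1],[0.005,-0.0015,0,0,0,0,1],[0.004,-0.001,0,0,0,0,1],[0.003,-0.001,0,0,0,0,1],[0.002,-0.001,0,0,0,0,1],[0.002,0,0,0,0,0,1],[0.002,0,0,0,0,0,1],[0.002,0,0,0,0,0,1],[0.001,0,0,0,0,0,1]]]' >/dev/null
python3 - <<'E'
from h import *
st(); side('s10.png',75)
E
```

```text
t 15.65 tcp [0.6407 0.1025 0.1945] jig mm [[ 38.  -63.2]] psi -9.87 jigpsi -13.77 tilt [-0.015 -0.004] tipz 0.0084 F [-3.8 -0.6  3.5] w 0.0
side blank n 266 zmax 0.0313 rect [ 59.7 -80.9] [76.4 33.3] 71.2
[[31.700000762939453, -111.69999694824219], [63.20000076293945, -122.4000015258789], [87.80000305175781, -50.099998474121094], [56.29999923706055, -39.400001525878906]]
```

```bash

python3 -m crank '[[[0.003,0,0,0,0,0,1],[0.003,0,0,0,0,0,1],[0.003,0,0,0,0,0,1],[0.003,0,0,0,0,0,1],[0.003,0,0,0,0,0,1],[0.003,0,0,0,0,0,1],[0.003,0,0,0,0,0,1],[0.003,0,0,0,0,0,1],[0.003,0,0,0,0,0,1],[0.003,0,0,0,0,0,1]]]'
python3 - <<'E'
from h import *
st()
E
python3 -m crank '[[[-0.01,0,0,0,0,0,1],[-0.015,0,0,0,0,0,1],[-0.015,0,0,0,0,0,1],[0,0,-0.05,0,0,0,1],[0,0,-0.06,0,0,0,1],[0,0,-0.06,0,0,0,1],[-0.05,0.03,-0.02,0,0,0,1],[-0.06,0.03,0,0,0,0,1],[-0.06,0.03,0,0,0,0,1],[-0.06,0.03,0,0,0,0,1]]]'
python3 -m crank '[[[-0.01,0.06,0,0,0,0,1],[-0.01,0.06,0,0,0,0,1],[0,0.06,0,0,0,0,1],[0,0.06,0,0,0,0,1],[0,0.06,0,0,0,0,1],[0,0.04,0,0,0,0,1],[0,0,0,0,0,0,1],[0,0,0,0,0,0,1],[0,0,0,0,0,0,1],[0,0,0,0,0,0,1]]]'
python3 - <<'E'
from h import *
st(); im=top('t11.png'); side('s11.png',115)
a=cv2.resize(im[110:230,220:400],None,fx=4.4,fy=4.4,interpolation=cv2.INTER_CUBIC); cv2.imwrite('pics/t11c.png',a)
E
```

```text
clock: 16.95
tool_pos: [0.6515, 0.1019, 0.1945]
orientation: [-3.125, 0.26, 0.119]
force: [-10.4, -0.6, 9.7]
width: 0.0004
t 16.95 tcp [0.6515 0.1019 0.1945] jig mm [[ 48.8 -64.6]] psi -9.53 jigpsi -13.43 tilt [-0.076  0.002] tipz 0.0084 F [-10.4  -0.6   9.7] w 0.0
clock: 18.2
tool_pos: [0.3902, 0.0299, 0.4064]
orientation: [-3.125, 0.258, 0.085]
force: [1.1, -1.2, 1.4]
width: 0.0008
clock: 19.45
tool_pos: [0.309, -0.3089, 0.4109]
orientation: [3.124, -0.254, -0.053]
force: [0.4, 1.1, 0.1]
width: 0.0005
t 19.45 tcp [ 0.309  -0.3089  0.4109] jig mm [[-320.9 -451.1]] psi -9.32 jigpsi -13.22 tilt [-0.033  0.01 ] tipz 0.2248 F [0.4 1.1 0.1] w 0.0
top blank n 1400 z 0.0268 [58.8 14.4] [ 36.5 201.2] 0.3
[[40.099998474121094, 114.9000015258789], [41.0, -86.19999694824219], [77.5, -86.0999984741211], [76.5999984741211, 115.0999984741211]]
side blank n 1050 zmax 0.0314 rect [60.1 15.1] [ 36.5 206.4] 3.5
[[35.599998474121094, 117.0], [48.099998474121094, -89.0], [84.5, -86.80000305175781], [72.0, 119.19999694824219]]
```

View pics/t11c.png

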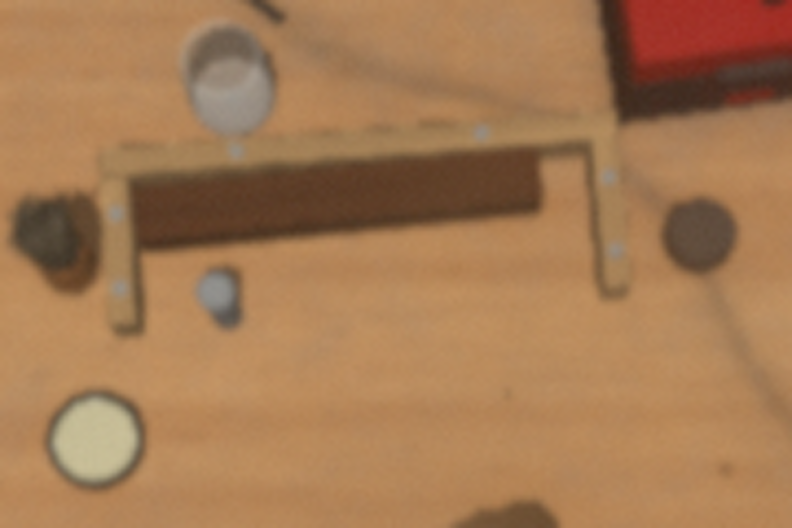

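The blank lies behind the post, along the back wall, against the left wall. Its image is slightly wider at the left, so I fit the front edge to check whether it is flush.

```bash
python3 - <<'E'
from h import *
im=cv2.imread('pics/t11.png').astype(float)
g=im[...,2]
us=[];vs=[]
for u in range(256,340):
    # steepest dark->bright edge below the blank
    v0=int(round(110-.39+(245-(u-219.6-33)*4.4*.1013)/4.4+0)) if 0 else None
    guess=165.3-(u-252.6)*.1013
    vv=np.arange(int(guess)-6,int(guess)+8); gr=np.gradient(cv2.GaussianBlur(g,(3,3),.7)[vv,u]); k=gr.argmax()
    if 0<k<len(vv)-1:
        a,b,c=gr[k-1:k+2]; us.append(u); vs.append(vv[k]+.5*(a-c)/(a-2*b+c))
us=np.array(us);vs=np.array(vs)
j=tojig(plane('top',np.c_[us,vs],0.0)); j2=tojig(plane('top',np.c_[us,vs],0.028))
for J in (j,j2):
    p=np.polyfit(J[:,1],J[:,0],1); r=J[:,0]-np.polyval(p,J[:,1]); ok=abs(r)<2*np.median(abs(r))+1; p=np.polyfit(J[ok,1],J[ok,0],1); print('slope deg',np.degrees(p[0]).round(2),'x at y=13',np.polyval(p,13).round(1),ok.sum(),len(ok))
# same with back wall top edges: outer edge at z=.032 for orientation
us=[];vs=[]
for u in range(285,352):
    guess=110-.39+(150-(u-242.8)*4.4*.07)/4.4
    vv=np.arange(int(guess)-5,int(guess)+6); gr=-np.gradient(cv2.GaussianBlur(im[...,2],(3,3),.7)[vv,u]); k=gr.argmax()
    if 0<k<len(vv)-1: us.append(u); vs.append(vv[k])
J=tojig(plane('top',np.c_[us,vs],.032)); p=np.polyfit(J[:,1],J[:,0],1); print('back outer',np.degrees(p[0]).round(2),np.polyval(p,0).round(1))
s,d=cv2.imread('pics/s11.png'),0
cv2.imwrite('pics/s11z.png',cv2.resize(s[160:250,280:425],None,fx=5.4,fy=5.4,interpolation=cv2.INTER_CUBIC))
E
```

```text
slope deg -1.56 x at y=13 46.7 84 84
slope deg -1.56 x at y=13 39.4 84 84
back outer -1.1 91.2
```

View pics/s11z.png

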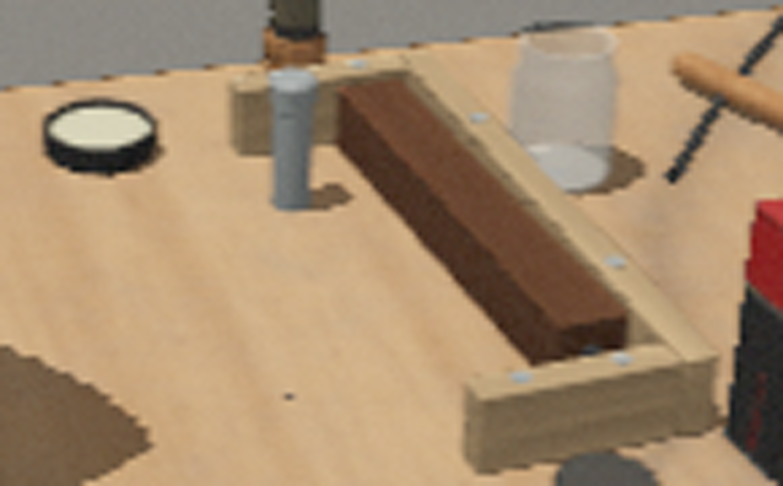

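The side view shows the blank lying along the back wall behind the post. The top-view edge fit hints that the left end may stand 1–2 mm off the wall. I'll seat it with a light press left of the blank's centre but right of the post, with the gripper body turned away from the brush. First, turn and level the tool.

```bash

python3 -m crank '[[[0,0,0,0.6,1.9,0,1],[0,0,0,0,0,-10.5,1],[0,0,0,0,0,-10.5,1],[0,0,0,0,0,-10.5,1],[0,0,0,0,0,-10.5,1],[0,0,0,0,0,-10.5,1],[0,0,0,0,0,-10.5,1],[0,0,0,0,0,-10.5,1],[0,0,0,0,0,-10.5,1],[0,0,0,0,0,-10.5,1]]]' >/dev/null
python3 - <<'E'
from h import *
totool((0,28))
E
```

```text
t 20.8 tcp [ 0.3098 -0.307   0.4116] jig mm [[-320.  -449.3]] psi 87.58 jigpsi 83.68 tilt [0.002 0.016] tipz 0.2255 F [ 0.1 -0.  -1. ] w 0.001
tool shift mm [509.6 265.4   5.2]
```

```bash

python3 -m crank '[[[0.05,0.026,0,0,0,0,1],[0.05,0.026,0,0,0,0,1],[0.05,0.026,0,0,0,0,1],[0.05,0.026,0,0,0,0,1],[0.05,0.026,0,0,0,0,1],[0.05,0.026,0,0,0,0,1],[0.05,0.026,0,0,0,0,1],[0.05,0.026,0,0,0,0,1],[0.05,0.026,0,0,0,-6,1],[0,0,0,0,0,0,1]]]' >/dev/null
python3 - <<'E'
from h import *
totool((0,28),.008)
E
```

```text
t 22.05 tcp [0.5698 0.1465 0.4195] jig mm [[-29.8 -14.6]] psi 93.74 jigpsi 89.84 tilt [0.006 0.031] tipz 0.2334 F [ 0.3  0.6 -0.3] w 0.001
tool shift mm [ 41.4  22.6 226.5]
```

```bash

python3 -m crank '[[[0.04,0.022,0,1.8,0,0,1],[0,0,0.05,0,0,0,1],[0,0,0.05,0,0,0,1],[0,0,0.05,0,0,0,1],[0,0,0.04,0,0,0,1],[0,0,0.015,0,0,0,1],[0,0,0,0,0,0,1],[0,0,0,0,0,0,1],[0,0,0,0,0,0,1],[0,0,0,0,0,0,1]]]' >/dev/null
python3 - <<'E'
from h import *
totool((0,30),.008)
E
```

```text
t 23.3 tcp [0.5908 0.1843 0.2179] jig mm [[-6.2 21.7]] psi 93.23 jigpsi 89.33 tilt [0.009 0.012] tipz 0.0318 F [-0.9 -0.2 -0.5] w 0.001
tool shift mm [ 8.1  5.8 23.9]
```

```bash

python3 -m crank '[[[0.006,0,0.01,0.6,0,0,1],[0,0,0.009,0,0,0,1],[0,0,0.003,0,0,0,1],[0,0.005,0,0,0,0,1],[0,0.005,0,0,0,0,1],[0,0.005,0,0,0,0,1],[0,0.005,0,0,0,0,1],[0,0.004,0,0,0,0,1],[0,0.003,0,0,0,0,1],[0,0.002,0,0,0,0,1]]]' >/dev/null
python3 - <<'E'
from h import *
st()
E
python3 -m crank '[[[0,0.002,0,0,0,0,1],[0,0.002,0,0,0,0,1],[0,0.002,0,0,0,0,1],[0,0.002,0,0,0,0,1],[0,0.002,0,0,0,0,1],[0,0.002,0,0,0,0,1],[0,0.002,0,0,0,0,1],[0,0.002,0,0,0,0,1],[0,0,0,0,0,0,1],[0,0,0,0,0,0,1]]]' >/dev/null
python3 - <<'E'
from h import *
st()
E
```

```text
t 24.55 tcp [0.6221 0.1929 0.1953] jig mm [[25.6 28.3]] psi 93.25 jigpsi 89.35 tilt [0.009 0.003] tipz 0.0092 F [ 0.2 -0.2  0.4] w 0.0
t 25.8 tcp [0.6326 0.1941 0.1954] jig mm [[36.1 28.7]] psi 93.35 jigpsi 89.45 tilt [ 0.008 -0.017] tipz 0.0093 F [-1.7 -0.1  1.6] w 0.0
```

```bash

python3 -m crank '[[[0,0.004,0,0,0,0,1],[0,0.004,0,0,0,0,1],[0,0.004,0,0,0,0,1],[0,0.004,0,0,0,0,1],[0,0.004,0,0,0,0,1],[0,0.004,0,0,0,0,1],[0,0.003,0,0,0,0,1],[0,0.003,0,0,0,0,1],[0,0.003,0,0,0,0,1],[0,0,0,0,0,0,1]]]' >/dev/null
python3 - <<'E'
from h import *
st()
E
python3 -m crank '[[[0,-0.01,0,0,0,0,1],[0,-0.015,0,0,0,0,1],[0,-0.015,0,0,0,0,1],[0,0,-0.05,0,0,0,1],[0,0,-0.06,0,0,0,1],[0,0,-0.06,0,0,0,1],[-0.03,-0.05,-0.02,0,0,0,1],[-0.03,-0.05,0,0,0,0,1],[-0.03,-0.05,0,0,0,0,1],[-0.03,-0.05,0,0,0,0,1]]]'
python3 -m crank '[[[-0.06,0,0,0,0,0,1],[-0.06,0,0,0,0,0,1],[-0.06,0,0,0,0,0,1],[-0.06,0,0,0,0,0,1],[-0.06,0,0,0,0,0,1],[-0.04,0,0,0,0,0,1],[0,0,0,0,0,0,1],[0,0,0,0,0,0,1],[0,0,0,0,0,0,1],[0,0,0,0,0,0,1]]]'
python3 - <<'E'
from h import *
st(); im=top('t12.png'); side('s12.png',115)
old=cv2.imread('pics/top0.png'); 
def edge(im):
    g=cv2.GaussianBlur(im[...,2].astype(float),(3,3),.7); F=[];B=[]
    for u in range(262,338):
        q=165.3-(u-252.6)*.1013; vv=np.arange(int(q)-6,int(q)+8); gr=np.gradient(g[vv,u]); k=gr.argmax()
        F.append(vv[k]+(.5*(gr[k-1]-gr[k+1])/(gr[k-1]-2*gr[k]+gr[k+1]) if 0<k<len(vv)-1 else 0))
    u=np.arange(262,338); J=tojig(plane('top',np.c_[u,F],0.)); p=np.polyfit(J[:,1],J[:,0],1); return np.degrees(p[0]),np.polyval(p,[-80,13,105])
print('before',edge(cv2.imread('pics/t11.png'))); print('after',edge(im))
a=cv2.resize(im[110:230,220:400],None,fx=4.4,fy=4.4,interpolation=cv2.INTER_CUBIC); s=cv2.imread('pics/s12.png')[160:250,280:425]
cv2.imwrite('pics/m12.png',np.vstack([cv2.resize(a,(480,320)),cv2.resize(s,(480,280),interpolation=cv2.INTER_CUBIC)]))
E
```

```text
t 27.05 tcp [0.6444 0.1957 0.1959] jig mm [[48.  29.5]] psi 93.59 jigpsi 89.69 tilt [ 0.002 -0.088] tipz 0.0098 F [-0.4 -0.6  0.1] w 0.0
clock: 28.3
tool_pos: [0.4263, 0.0589, 0.4091]
orientation: [-2.114, -2.256, 0.081]
force: [0.7, -1.2, 1.0]
width: 0.0007
clock: 29.55
tool_pos: [0.4429, -0.289, 0.4114]
orientation: [-2.124, -2.267, 0.074]
force: [-0.4, -0.4, 0.3]
width: 0.0004
t 29.55 tcp [ 0.4429 -0.289   0.4114] jig mm [[-186.  -440.3]] psi 93.76 jigpsi 89.86 tilt [-0.008 -0.058] tipz 0.2253 F [-0.4 -0.4  0.3] w 0.0
top blank n 1363 z 0.027 [60.8 14.1] [ 32.8 201.8] 0.2
[[44.0, 115.0], [44.70000076293945, -86.80000305175781], [77.5999984741211, -86.69999694824219], [76.80000305175781, 115.0999984741211]]
side blank n 505 zmax 0.0309 rect [ 59.7 -47.4] [26.5 81.9] 1.9
[[45.099998474121094, -6.900000095367432], [47.900001525878906, -88.80000305175781], [74.4000015258789, -87.9000015258789], [71.5999984741211, -6.0]]
before (np.float64(-1.5520567120916626), array([49.23095518, 46.71172469, 44.21958271]))
after (np.float64(-0.05885542597643179), array([49.38316631, 49.28763476, 49.19313043]))
```

The press closed a real gap: the left end moved in about 5 mm and the front edge is now parallel to the bay (−0.06°). Check the bystanders by image difference, then hand in.

```bash
python3 - <<'E'
from h import *
a=cv2.imread('pics/top0.png');b=cv2.imread('pics/t12.png')
for n,(u,v,r) in dict(tin=(242,210,14),cap=(378,163,11),jar=(272,128,13),brush=(235,163,13),driver=(268,293,30)).items():
    A,B=[cv2.cvtColor(x,cv2.COLOR_BGR2GRAY)[v-r:v+r,u-r:u+r].astype(np.float32) for x in(a,b)]
    print(n,'shift px',np.round(cv2.phaseCorrelate(A,B,cv2.createHanningWindow((2*r,2*r),cv2.CV_32F)),2),'meandiff',np.abs(A-B).mean().round(1))
print(env.close_job())
E
```

```text
Traceback (most recent call last):
ValueError: setting an array element with a sequence. The requested array has an inhomogeneous shape after 1 dimensions. The detected shape was (2,) + inhomogeneous part.
```

```bash
python3 - <<'E'
from h import *
a=cv2.imread('pics/top0.png');b=cv2.imread('pics/t12.png')
for n,(u,v,r) in dict(tin=(242,210,14),cap=(378,163,11),jar=(272,128,13),brush=(235,163,13),driver=(268,293,30)).items():
    A,B=[cv2.cvtColor(x,cv2.COLOR_BGR2GRAY)[v-r:v+r,u-r:u+r].astype(np.float32) for x in(a,b)]
    print(n,'shift px',np.round(cv2.phaseCorrelate(A,B,cv2.createHanningWindow((2*r,2*r),cv2.CV_32F))[0],2),'meandiff',np.abs(A-B).mean().round(1))
print(env.close_job())
E
```

```text
tin shift px [-0.13  0.07] meandiff 3.0
cap shift px [-0.11  0.33] meandiff 1.9
jar shift px [0.36 0.68] meandiff 2.5
brush shift px [0.59 0.18] meandiff 2.6
driver shift px [ 0.33 -0.21] meandiff 0.9
the job is handed in; nothing more can be done
None
```

The blank is in the bay, behind the post and lying along the back wall, and the job is handed in at about 30 s of the 72 s allowed.

I pushed it with the fingertips only, in this order:
1. I turned it 25° with two open fingers on the front face, then pushed it forward.
2. I pushed it along its own axis from the right end, so the left end went in past the post to the back wall.
3. I pushed the right end in.
4. I gave it one extra light press left of its centre. A check had shown the left end still about 5 mm off the wall, and this press closed that.

**Last checks:**
- **Flush:** the front edge is parallel to the bay to within 0.1°. It measures 49 mm in from the mouth where flush would be 47 mm, so the two disagree by about 2 mm, which is the camera's accuracy.
- **Position along the bay:** the blank's left end rests at the left wall, with its middle about 13 mm left of the bay's centre.
- **Flat on the bench:** the blank's top read 27 mm against its 28 mm height.
- **Forces:** the largest wrist force I read was about 14 N. I only read it at the end of each move.
- **Bystanders:** all five matched their starting pictures to within 0.8 pixel, about 1.5 mm, which I take as noise.

- **Checks that failed or were limited:** the final composite picture could not be viewed because the viewing limit was reached, so the last look rests on numbers alone. The side camera measured only part of the blank at the end, and its 1.9° fit on that short stretch disagrees with the top view. I trusted the top view.

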